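# Cap the digestion vessel in its capping stand

## Task

Close the open white vessel that is clamped in the capping stand with the larger of the two loose caps: set the cap level on the neck, turn it backwards (anticlockwise seen from above) under light pressure until its lugs drop into the thread, then screw it down clockwise until it is fully home on its stop, and let go. Work with a light hand, for the plastic thread must not be wrenched or pressed hard, and leave the other things on the bench where they are.

Things in the scene. Friction and masses are not known exactly. Their poses are not given: they have to be found in the camera images.
- cap: Loose round ribbed grey screw cap, 63 mm across, 26 mm high, 50 to 100 g, lying open side down; grip it round its side from above at any yaw, 15 N is enough. Inside 56 mm wide, 22 mm deep; just above its lower edge four equal lugs, a quarter turn apart, 15 degrees wide, 4 mm high, leave 45.6 mm between them; their angle is not told. Origin: centre of its underside; z: its axis, up.
- cap_seal (a point): Point on the cap's axis at its inside top, 22 mm above its underside and 4 mm below its outer top: the face that meets the vessel's rim. Height over the rim: 11 to 17 mm while the lugs ride on top of the threads or ribs, 5 to 7 mm once all have dropped in (between: caught half-way; let go and it settles), 0 when screwed home.
- stand: Capping stand fixed to the bench: aluminium plate 125x135x12 mm, dark clamp collar 85 mm across up to z 48 mm, pinch screw toward -x. It holds a white vessel, 64 mm across up to z 72 mm, then a shoulder and a neck. The vessel is clamped at any angle, so where its threads begin is not known. Origin: centre of the stand's underside; z up.
- mouth (a point): Centre of the vessel's open mouth in the plane of its rim, 118 mm above the bench; z up. Rim 37 mm across, bevelled out to a 42 mm neck; coarse right-hand four-start thread, 52.6 mm across its crests, 4 to 24 mm below the rim; the cap has 1.7 mm of play round it. 5 N of push and 0.1 Nm of turning are enough; a rise by 0.2 Nm means a rib or the stop.
- thread (a point): On the neck's axis, 12 mm below the mouth. Each start has an entry gap 17 degrees wider than a lug and ends in a rib 3 mm proud of it. A cap set on mostly rides on the threads: clockwise it meets the ribs; anticlockwise it climbs, within 80 degrees falls some 10 mm off the thread ends if pushed, and meets a rib; then 45 to 65 degrees clockwise lower it to the rim and its stop.
- small_cap: A smaller round ribbed grey screw cap, 43 mm across and 19 mm high, lying open side down; it does not fit this vessel. Leave it alone. Origin: centre of its underside.
- beaker: Small empty glass beaker, 47 mm across, 58 mm high; leave it alone. Origin: centre of its underside.
- timer: White bench timer, 24x62x66 mm, standing; leave it alone. Origin: centre of its underside.
- marker: Marker pen, 17x123x18 mm, lying; leave it alone. Origin: centre of its underside.
- dish: Clear petri dish, 55 mm across, 13 mm high; leave it alone. Origin: centre of its underside.
There are look-alikes about, which are no part of the job. Leave any black look-alike of the cap alone.

How it is judged:
On the way:
1. the cap has dropped into the thread: level, centred on the mouth, its inside top between 3 and 8 mm above the rim (z of cap_seal in the frame of mouth between 0.003 and 0.008 m and horizontal distance between cap_seal and mouth below 0.004 m and angle between cap's own z axis and vertical below 0.1 rad), for 0.2 s.
At the end, for the whole second after the job is handed in: The larger cap is screwed home on the clamped vessel: its inside top within 1.5 mm of the rim, centred within 3 mm, level within 0.05 rad, and at rest (z of cap_seal in the frame of mouth between -0.002 and 0.0015 m and horizontal distance between cap_seal and mouth below 0.003 m and angle between cap's own z axis and vertical below 0.05 rad and linear speed of cap below 0.01 m/s); the robot touches nothing.
It fails at once if the cap bears on the vessel with more than 45 N while it is still over 2 mm above its seat, or with more than 100 N when it is down (contact force between cap and stand above 100 N or (z of cap_seal in the frame of mouth above 0.002 m and contact force between cap and stand above 45 N)).
It fails at once if the smaller cap is moved by more than 2 cm (distance of small_cap from where it was at the start of the episode above 0.02 m).
It fails at once if another loose thing on the bench is moved by more than 2 cm (distance of any of beaker, timer, marker, dish from where it was at the start of the episode above 0.02 m).
It also fails if it takes over 67 s, if anything falls off the work surface, if the arm or the gripper's body presses on something with over 40 N, if the wrist force passes 120 N, or if a joint passes its speed limit or range.

## Robot

A 7-joint arm with a two-finger parallel gripper is mounted at the origin on a cart in front of the work surface, level with it; the furniture and walls round the work are solid. World frame = base frame: x ahead of the robot, y to its left, z up, the work surface at z = 0. Lengths are in m, angles in rad, forces in N, time in s.
With the tool pointing down it reaches from about 0.35 to 0.9 m from the base axis. Payload 8.1 kg.
Tool frame: the origin (TCP) lies midway between the tips of the shut fingers; the grasp point (between the pads) lies behind it (env.grip_depth is the z of the grasp point in the tool frame, in m); z points along the fingers, y is the line along which they close (so a half turn about z gives the same grasp; the last joint's range is limited). The gripper opens to 92 mm and grips with 3 to 60 N. Pads are 19 mm wide; open, the fingers measure 130 mm over their backs; the gripper's body (75 mm by 190 mm) begins 47 mm behind the grasp point.
Start: joints at [1.161, 0.434, 0.025, 1.573, -0.012, 1.134, -0.075], TCP at [0.189, -0.596, 0.227] pointing down, gripper open.
Joint ranges: [-2.62, 2.62], [-0.44, 2.09], [-1.27, 1.32], [0.08, 2.57], [-1.32, 4.46], [0.12, 2], [-2.74, 2.74]. Speed limits (rad/s): [2.22, 2.22, 3.01, 3.01, 3.14, 3.14, 3.14].

## Interface

Orientations are given as a unit quaternion [w, x, y, z].
In Python, from plant import sensors, vision, workorder, spotter, env gives the robot as it stands. The module is installed in compiled form; this text tells all that it offers.
- The arm moves only by the tool arm_command, never from a script. Its argument "plan" is a list that holds one entry, the list of rows, each a list of 7 numbers: the turn, a rotation vector about the tool's x, y, z in units of 5 degrees (1.0 is 5 degrees), then the shift along the tool's x, y, z in units of 40 mm (1.0 is 40 mm), then the opening, from -1 (shut) to 1 (fully open). In form: [[[rx, ry, rz, dx, dy, dz, grip], ...]]. A call has 1 to 12 rows; each row is the pose to reach, as a shift and turn from the pose commanded when the call began, along the tool's axes at that moment; what a row does not reach only later rows make up. A row lasts 1/10 s, in which the tool goes at most 50 mm and 8.59 degrees, less where a joint would pass 70% of its speed; a pose out of reach is approached as far as the arm can. A call with a gripper value outside its range is refused whole. The fingers move at their own pace and stop on an object; "newtons" is the grip in N (left out, the last holds). Time passes only in rows, so rows that repeat a pose let the fingers close. It gives the time, the measured TCP pose, the force, the opening and the grip force at its end, in the units of the state.
- sensors.get_state(): the state, without advancing time (a new reading comes with each control period).
- vision.camera(name): name is "side" or "top"; returns a dict with "img" (480x640x3 uint8, red, green, blue), "fovy" (degrees; the focal length in pixels is half the picture's height over the tangent of half this angle, whatever the lens; pixels are square), "cx", "cy" (the principal point, pixels), "distortion" ([k1, k2, p1, p2, k3] as OpenCV has them; the pictures are not rectified), "pose" (4x4, takes a point from camera to world coordinates). Camera axes: x right, y down, z forward; pixel columns grow to the right and rows downward; lengths in m; the calibration is good to about 2 mm. A picture is of the moment at which its call begins. There is no depth.
- workorder.sign_off(): hands the job in; it is judged then, once.
Trained networks look in the newest picture that a camera, given by its name, has taken for a name from the list of things; names that differ only in an ending like _2 or _b are one class to them, and where a whole thing is asked for, a point or a joint stands for the part that bears it (a point fixed in the world has none). Each returns a list of dicts, best first, with "p" (0 to 1); they miss things now and then, are a little off and sometimes report something else, mostly with a low value. They report only what shows in the picture. A call takes as long as a camera call. They do not tell look-alikes from the thing itself.
- spotter.look_for(camera, name): "rect" ([left, top, width, height] in pixels, round what is visible of it).
- spotter.silhouettes(camera, name): "region" (480x640 bool, what is visible of it) and "rect" ([left, top, width, height] in pixels, round what is visible of it).
The state is a dict: "time": time; "joint_positions": joint angles; "dq": joint speeds; "effort": joint torques, N m; "eef_pos": TCP position; "tool_rot": TCP orientation; "force": force on the tool from outside, world axes, zero at the start; "torque": the same for the moment, N m; "grip_width": finger opening in m; "grasp_force": force on a finger pad.
Only numpy, scipy, OpenCV 4.12 (cv2) and the standard library are available. Lean on these libraries where they do the work, as an engineer would, in place of code of your own. Each camera call takes 0.05 s, during which the arm holds its last target. There are 200 camera calls.

## Working session

There is one attempt and no reset: what is moved stays moved. The work goes in short steps, Python scripts to look and compute and a tool call to move; the robot and the scene stay as the last step left them, time stands still between calls to the robot, and variables do not carry over. Pictures are saved under pics/ and viewed, at most 10 in all, crops included, and the job is handed in when it is done.

Besides the shell and the picture viewer there is one more tool, called by a JSON object that holds its "name" and its "arguments". arm_command: Moves the arm, as the interface text tells. Its arguments: {"type":"object","properties":{"plan":{"type":"array","items":{"type":"array","items":{"type":"array","items":{"type":"number"}}}},"newtons":{"type":"number"}},"required":["plan"]}

```bash
mkdir -p pics
cat > h.py <<'E'
import numpy as np,cv2
from plant import sensors,vision,workorder,spotter,env
def K(c):
    f=240/np.tan(np.radians(c['fovy'])/2); return np.array([[f,0,c['cx']],[0,f,c['cy']],[0,0,1]])
def px2w(c,uv,z):
    p=cv2.undistortPoints(np.array([[uv]],float),K(c),np.array(c['distortion'],float))[0,0]
    T=np.array(c['pose']); d=T[:3,:3]@[p[0],p[1],1]; o=T[:3,3]
    return o+d*(z-o[2])/d[2]
def w2px(c,P):
    T=np.linalg.inv(np.array(c['pose'])); 
    return cv2.projectPoints(np.atleast_2d(np.array(P,float)),cv2.Rodrigues(T[:3,:3])[0],T[:3,3],K(c),np.array(c['distortion'],float))[0][:,0]
def save(c,n): cv2.imwrite('pics/'+n,c['img'][:,:,::-1])
E
python3 - <<'E'
from h import *
np.set_printoptions(precision=4,suppress=True)
for n in ['top','side']:
    c=vision.camera(n); save(c,n+'0.png'); print(n,c['fovy'],c['cx'],c['cy'],c['distortion']);print(np.array(c['pose']))
    for o in ['cap','small_cap','stand','mouth','beaker','timer','marker','dish']:
        try: print(o,[(np.round(r['rect'],1).tolist(),round(r['p'],2)) for r in spotter.look_for(n,o)][:5])
        except Exception as e: print(o,e)
s=sensors.get_state();print(s,env.grip_depth)
E
```

```text
top 49.40003427644537 314.8456968510822 232.10192156600272 [0.0193 0.     0.     0.     0.    ]
[[ 0.0089 -0.9987  0.0503  0.4264]
 [-0.9998 -0.0098 -0.0175 -0.0723]
 [ 0.0179 -0.0502 -0.9986  1.3399]
 [ 0.      0.      0.      1.    ]]
cap [([465.3, 207.2, 25.0, 24.9], 0.86), ([293.9, 272.1, 21.6, 22.9], 0.82), ([200.9, 203.3, 71.1, 64.0], 0.7), ([362.1, 245.9, 24.5, 22.2], 0.56)]
small_cap [([307.9, 233.6, 16.2, 17.1], 0.77), ([291.7, 168.2, 18.1, 23.2], 0.34)]
stand [([202.9, 202.4, 69.6, 65.2], 0.61)]
mouth [([201.5, 204.6, 68.9, 62.1], 0.67)]
beaker [([289.9, 167.2, 19.0, 23.8], 0.79), ([127.2, 248.6, 22.6, 19.1], 0.39)]
timer [([127.8, 244.1, 26.7, 20.7], 0.7), ([124.4, 179.9, 32.8, 18.0], 0.51)]
marker [([404.4, 245.0, 22.8, 42.8], 0.88)]
dish [([127.5, 244.4, 24.1, 21.5], 0.88)]
side 51.974510630163856 323.8485581363746 238.03063781710495 [0.0457 0.     0.     0.     0.    ]
[[ 0.9997  0.0201 -0.0142  0.492 ]
 [ 0.0221 -0.4788  0.8776 -1.0648]
 [ 0.0109 -0.8777 -0.4791  0.656 ]
 [ 0.      0.      0.      1.    ]]
cap [([286.4, 308.8, 32.0, 24.6], 0.95), ([330.4, 403.3, 41.1, 
[... 293 characters left out ...]
.61)]
timer [([356.5, 184.3, 13.2, 27.7], 0.75)]
marker [([256.2, 343.8, 56.9, 24.7], 0.91)]
dish [([304.9, 199.3, 15.8, 11.1], 0.56), ([355.3, 185.0, 12.8, 27.4], 0.39)]
{'time': 0.9, 'joint_positions': array([ 1.1614,  0.4345,  0.025 ,  1.5732, -0.0116,  1.134 , -0.0751]), 'dq': array([-0.0016,  0.0009, -0.0018, -0.    ,  0.0009, -0.0012,  0.0013]), 'effort': array([  0.0024, -66.7653,   0.9842, -31.4814,  -0.0607,   0.0324,
         0.    ]), 'eef_pos': array([ 0.1887, -0.5958,  0.2268]), 'tool_rot': array([0.    , 0.9883, 0.1527, 0.    ]), 'force': array([0.377 , 0.8854, 0.7362]), 'torque': array([-0.0369,  0.0356,  0.0263]), 'grasp_force': 0.0, 'grip_width': 0.09170324859879567} -0.0188
```

View crops.

Run:
```python
import cv2
t=cv2.imread('pics/top0.png');s=cv2.imread('pics/side0.png')
cv2.imwrite('pics/t1.png',cv2.resize(t[150:310,110:510],None,fx=2,fy=2,interpolation=2))
cv2.imwrite('pics/s1.png',cv2.resize(s[170:450,230:430],None,fx=2.1,fy=2.1,interpolation=2))
```

```text
(no output)
```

View pics/t1.png

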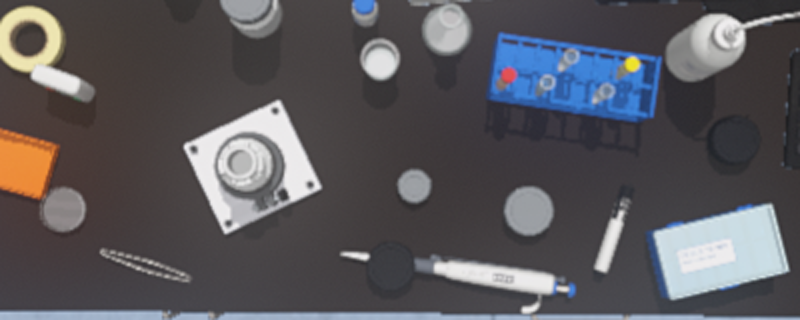

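View pics/s1.png

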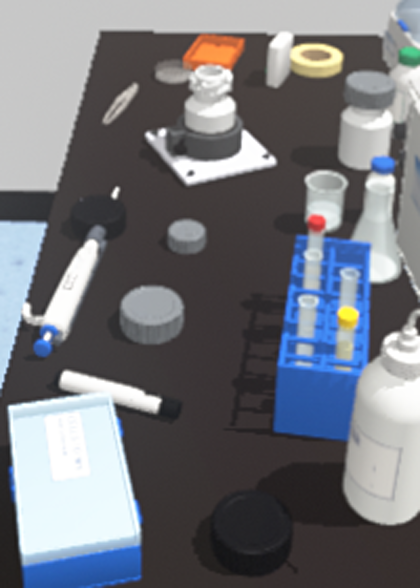

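The first picture (top) has the grey large cap at top px (374,255), the small cap at (317,243), black look-alikes at (305,283) and (476,220), the grey-lidded bottle at (235,158), and the stand at (232,232). In the second picture (side), the grey cap is at (302,320), with black ones at (277,272) and (350,423). By the description the grey one at (374,255) is the cap. I'll check it and the mouth in a close crop.

```bash
cat > fit.py <<'E'
from h import *
from scipy.optimize import least_squares
def cyl(x,y,z0,z1,r,n=48):
    a=np.linspace(0,2*np.pi,n,endpoint=False)
    return np.array([[x+r*np.cos(t),y+r*np.sin(t),z] for z in(z0,z1) for t in a])
def cen(c,P):
    h=cv2.convexHull(w2px(c,P).astype(np.float32)); m=cv2.moments(h); return np.array([m['m10'],m['m01']])/m['m00']
E
python3 - <<'E'
from fit import *
np.set_printoptions(precision=4,suppress=True)
C={};g={}
for n,uv in [('top',(374,256)),('side',(302,320))]:
    c=C[n]=vision.camera(n); im=c['img']
    for r in spotter.silhouettes(n,'cap'):
        x,y,w,h=r['rect']
        if abs(x+w/2-uv[0])<10 and abs(y+h/2-uv[1])<10:
            ys,xs=np.nonzero(r['region']); g[n]=np.array([xs.mean(),ys.mean()]); print(n,g[n],r['p'],len(xs))
    if n in g:
        print(n,least_squares(lambda p:cen(c,cyl(p[0],p[1],0,.026,.0315))-g[n],[.38,-.18]).x)
    # candidate mouth: project after rough
t,s=C['top'],C['side']
a=cv2.resize(t['img'][205:255,205:255],(395,395),interpolation=2);b=cv2.resize(s['img'][195:245,305:355],(395,395),interpolation=2)
cv2.imwrite('pics/m2.png',np.hstack([a,b])[:,:,::-1])
a=cv2.resize(t['img'][240:272,358:390],(395,395),interpolation=2);b=cv2.resize(s['img'][300:340,282:322],(395,395),interpolation=2)
cv2.imwrite('pics/c2.png',np.hstack([a,b])[:,:,::-1])
E
```

```text
top [373.1781 255.4757] 0.95 494
top [ 0.4352 -0.2442]
side [301.3456 320.0168] 0.64 654
side [ 0.4339 -0.2448]
```

View pics/m2.png

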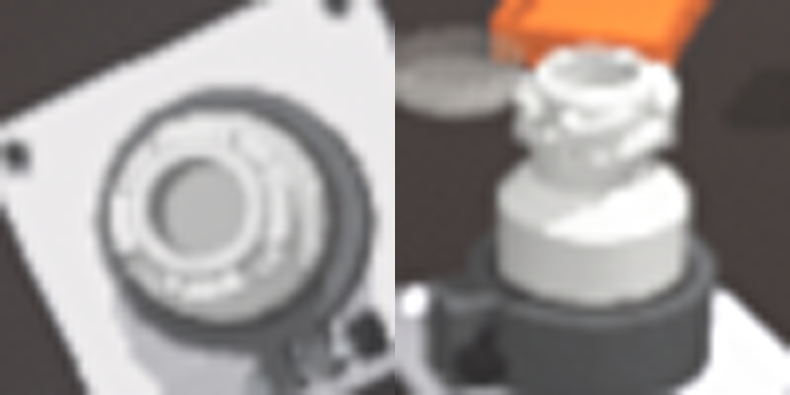

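View pics/c2.png

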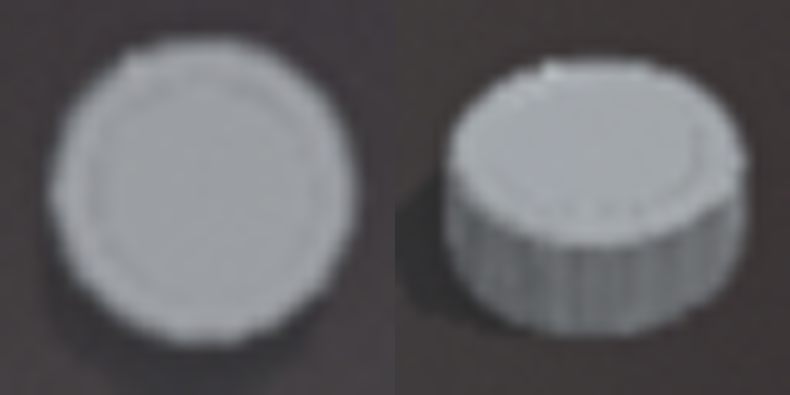

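The grey cap is confirmed: both views show a ribbed grey cap, with no black. The mouth hole centre is near top px (230.1,230.7) and side px (330.1,203.4).

Run:
```python
from fit import *
np.set_printoptions(precision=4,suppress=True)
t=vision.camera('top');s=vision.camera('side')
print(px2w(t,(230.1,230.7),.118),px2w(s,(330.1,203.4),.118))
# gradient refinement: fit circle r (rim inner/outer, collar) by maximising radial intensity change
from scipy.optimize import minimize
def score(c,x,y,z,r):
    g=cv2.GaussianBlur(cv2.cvtColor(c['img'],cv2.COLOR_RGB2GRAY).astype(np.float32),(0,0),.7)
    v=[]
    for d in(-.0015,.0015):
        p=w2px(c,cyl(x,y,z,z,r+d)[:48]).astype(np.float32); v.append(cv2.remap(g,p[:,:1],p[:,1:],1).ravel())
    return float(np.mean(v[1]-v[0]))
x0,y0=px2w(t,(230.1,230.7),.118)[:2]
for nm,c in(('top',t),('side',s)):
  for lab,z,rs,sg in(('rim in',.118,np.arange(.012,.019,.001),1),('vessel',.072,[.032],-1),('collar',.048,[.0425],1 if nm=='top' else -1)):
    best=max((sg*score(c,x0+dx,y0+dy,z,r),x0+dx,y0+dy,r) for r in rs for dx in np.arange(-.01,.0101,.001) for dy in np.arange(-.01,.0101,.001))
    print(nm,lab,np.array(best))
```

```text
[0.4893 0.1044 0.118 ] [0.4882 0.1104 0.118 ]
top rim in [29.0885  0.4893  0.1064  0.015 ]
top vessel [43.1656  0.4893  0.1054  0.032 ]
top collar [39.9809  0.4883  0.1044  0.0425]
side rim in [11.6585  0.4903  0.1074  0.012 ]
side vessel [29.0837  0.4883  0.1084  0.032 ]
side collar [10.6683  0.4793  0.1144  0.0425]
```

{"name": "arm_command", "arguments": {"plan": [[[0,0,0,0.6,-0.4,0,1],[0,0,0,1.6,-1.2,0,1],[0,0,0,2.6,-2.0,0,1],[0,0,0,3.6,-2.8,0,1],[0,0,0,4.6,-3.6,0,1],[0,0,0,5.6,-4.3,0.3,1],[0,0,0,6.6,-5.1,0.9,1],[0,0,0,7.5,-5.8,1.7,1],[0,0,0,8.2,-6.3,2.5,1],[0,0,0,8.5,-6.5,3.2,1],[0,0,0,8.5,-6.5,3.5,1],[0,0,0,8.5,-6.5,3.5,1]]], "newtons": 15}}

```text
time: 2.4
eef_pos: [0.4333, -0.2446, 0.0852]
tool_rot: [-0.001, 0.988, 0.153, -0.002]
force: [-0.8, -0.7, 0.7]
grip_width: 0.0918
grasp_force: 0.0
```

```bash
cat >> h.py <<'E'
from scipy.spatial.transform import Rotation as Ro
def go(x,y,z):
    s=sensors.get_state();w,a,b,c=s['tool_rot'];R=Ro.from_quat([a,b,c,w]).as_matrix()
    print('t',round(s['time'],2),'eef',s['eef_pos'].round(4),'q',s['joint_positions'].round(3),'yaw',np.degrees(np.arctan2(R[1,0],R[0,0])).round(1),'F',s['force'].round(2),'T',s['torque'].round(3),'w',round(s['grip_width'],4),s['grasp_force'])
    print('shift units',(R.T@(np.array([x,y,z])-s['eef_pos'])/.04).round(3))
E
python3 -c "
from h import *
go(.4347,-.2444,.003)"
```

```text
t 2.4 eef [ 0.4333 -0.2446  0.0852] q [ 0.523  0.416 -0.151  2.026  0.093  0.709 -0.949] yaw 17.7 F [-0.75 -0.72  0.72] T [ 0.002  0.01  -0.028] w 0.0918 0.0
shift units [0.04  0.011 2.054]
```

{"name": "arm_command", "arguments": {"plan": [[[0,0,0,0.03,0,0.8,1],[0,0,0,0.03,0,1.5,1],[0,0,0,0.03,0,1.9,1],[0,0,0,0.03,0,2.05,1],[0,0,0,0.03,0,2.05,0],[0,0,0,0.03,0,2.05,-1],[0,0,0,0.03,0,2.05,-1],[0,0,0,0.03,0,2.05,-1],[0,0,0,0.03,0,2.05,-1],[0,0,0,0.03,0,2.05,-1]]], "newtons": 15}}

```text
time: 3.4
eef_pos: [0.436, -0.2453, 0.0055]
tool_rot: [0.0, 0.988, 0.153, 0.0]
force: [-0.7, 0.4, 7.0]
grip_width: 0.0626
grasp_force: 15.0
```

```bash
python3 -c "
from h import *
go(.4347,-.2444,.23)"
```

```text
t 3.4 eef [ 0.436  -0.2453  0.0055] q [ 0.499  0.548 -0.125  2.081  0.132  0.519 -0.987] yaw 17.6 F [-0.7   0.39  7.04] T [0.095 0.271 0.061] w 0.0626 15.001667817123234
shift units [-0.019 -0.025 -5.612]
```

{"name": "arm_command", "arguments": {"plan": [[[0,0,0,0,0,-0.5,-1],[0,0,0,0,0,-1.5,-1],[0,0,0,0.2,-0.3,-2.6,-1],[0,0,0,0.6,-1.2,-3.5,-1],[0,0,0,1.1,-2.3,-4.1,-1],[0,0,0,1.6,-3.4,-4.2,-1],[0,0,0,2.1,-4.5,-4.2,-1],[0,0,0,2.6,-5.5,-4.2,-1],[0,0,0,3.1,-6.5,-4.2,-1],[0,0,0,3.6,-7.3,-4.2,-1],[0,0,0,3.8,-7.75,-4.2,-1],[0,0,0,3.9,-7.95,-4.2,-1]]]}}

```text
time: 4.6
eef_pos: [0.488, 0.1079, 0.1729]
tool_rot: [-0.0, 0.988, 0.154, 0.0]
force: [-0.2, -0.7, -1.4]
grip_width: 0.0626
grasp_force: 15.0
```

{"name": "arm_command", "arguments": {"plan": [[[0,0,0,0,0,0,-1],[0,0,0,0,0,0,-1]]]}}

```text
time: 4.8
eef_pos: [0.488, 0.1038, 0.1726]
tool_rot: [0.0, 0.988, 0.152, -0.0]
force: [-0.1, -0.3, -0.7]
grip_width: 0.0626
grasp_force: 15.0
```

Run:
```python
from h import *
go(.489,.106,.12)
t=vision.camera('top');s=vision.camera('side');save(t,'t3.png')
a=cv2.resize(t['img'][190:270,190:270],(395,395),interpolation=2);b=cv2.resize(s['img'][150:250,280:380],(395,395),interpolation=2)
cv2.imwrite('pics/m3.png',np.hstack([a,b])[:,:,::-1])
go(.489,.106,.12)
```

```text
t 4.8 eef [0.488  0.1038 0.1726] q [-0.065  0.313 -0.316  1.924  0.121  0.924 -1.705] yaw 17.5 F [-0.09 -0.26 -0.67] T [-0.01  -0.012 -0.003] w 0.0626 14.999817260541022
shift units [ 0.041 -0.047  1.315]
t 4.9 eef [0.4881 0.1035 0.1726] q [-0.064  0.313 -0.316  1.924  0.121  0.924 -1.706] yaw 17.4 F [ 0.63 -0.44 -0.89] T [-0.012  0.053 -0.032] w 0.0628 14.999889393802732
shift units [ 0.041 -0.055  1.316]
```

View pics/m3.png

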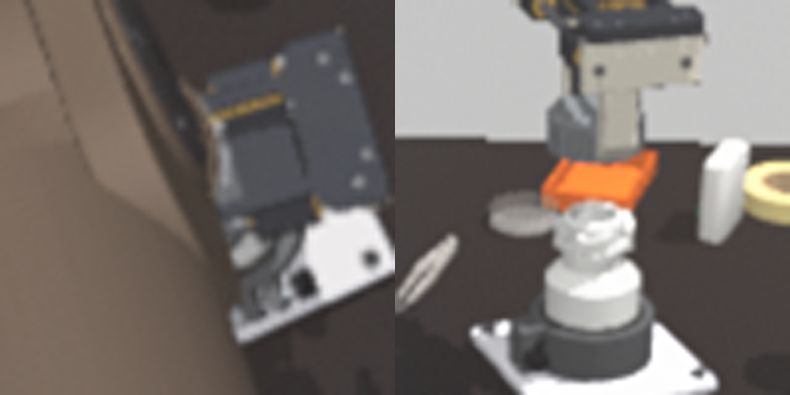

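The side half shows the cap held level over the neck (cap centre at about px 595 in the crop, neck at 594). The arm hides the top view. I'll lower it gently.

{"name": "arm_command", "arguments": {"plan": [[[0,0,0,0.03,-0.05,0.4,-1],[0,0,0,0.03,-0.05,0.8,-1],[0,0,0,0.03,-0.05,1.0,-1],[0,0,0,0.03,-0.05,1.1,-1],[0,0,0,0.03,-0.05,1.15,-1],[0,0,0,0.03,-0.05,1.2,-1],[0,0,0,0.03,-0.05,1.2,-1]]]}}

```text
time: 5.6
eef_pos: [0.4889, 0.1076, 0.1249]
tool_rot: [0.0, 0.988, 0.153, 0.0]
force: [-0.2, 0.5, -0.4]
grip_width: 0.0624
grasp_force: 15.0
```

```bash
python3 -c "
from h import *
go(.489,.106,.11)"
```

```text
t 5.6 eef [0.4889 0.1076 0.1249] q [-0.083  0.375 -0.307  1.975  0.153  0.813 -1.741] yaw 17.6 F [-0.16  0.52 -0.4 ] T [-0.004  0.01   0.04 ] w 0.0624 14.999874592758715
shift units [-0.01   0.038  0.373]
```

{"name": "arm_command", "arguments": {"plan": [[[0,0,0,0,0,0.03,-1],[0,0,0,0,0,0.06,-1],[0,0,0,0,0,0.09,-1],[0,0,0,0,0,0.12,-1],[0,0,0,0,0,0.15,-1],[0,0,0,0,0,0.15,-1]]]}}

```text
time: 6.2
eef_pos: [0.4887, 0.1075, 0.1185]
tool_rot: [0.0, 0.988, 0.153, -0.0]
force: [-0.6, -0.2, -0.3]
grip_width: 0.0627
grasp_force: 15.0
```

```bash
python3 -c "
from h import *
go(.489,.106,.11)"
```

```text
t 6.2 eef [0.4887 0.1075 0.1185] q [-0.086  0.384 -0.306  1.982  0.158  0.799 -1.745] yaw 17.6 F [-0.6  -0.22 -0.34] T [ 0.052  0.029 -0.02 ] w 0.0627 14.999921608250588
shift units [-0.003  0.039  0.213]
```

{"name": "arm_command", "arguments": {"plan": [[[0,0,0,0,0,0.025,-1],[0,0,0,0,0,0.05,-1],[0,0,0,0,0,0.075,-1],[0,0,0,0,0,0.1,-1],[0,0,0,0,0,0.1,-1]]]}}

```text
time: 6.7
eef_pos: [0.4888, 0.1076, 0.115]
tool_rot: [0.0, 0.988, 0.153, 0.0]
force: [-1.1, -0.6, 4.3]
grip_width: 0.0628
grasp_force: 15.0
```

```bash
python3 -c "
from h import *
go(.489,.106,.11)"
```

```text
t 6.7 eef [0.4888 0.1076 0.115 ] q [-0.087  0.388 -0.304  1.985  0.161  0.79  -1.748] yaw 17.6 F [-1.06 -0.56  4.26] T [-0.127  0.349 -0.012] w 0.0628 15.000896290875971
shift units [-0.008  0.04   0.126]
```

{"name": "arm_command", "arguments": {"plan": [[[0,0,-0.6,0,0,0,-1],[0,0,-1.2,0,0,0,-1],[0,0,-1.8,0,0,0,-1],[0,0,-2.4,0,0,0,-1],[0,0,-3.0,0,0,0,-1]]]}}

```text
time: 7.2
eef_pos: [0.4899, 0.1079, 0.1162]
tool_rot: [0.0, 0.96, 0.281, 0.001]
force: [-3.2, -0.3, 16.3]
grip_width: 0.0625
grasp_force: 15.0
```

```bash
python3 -c "
from h import *
go(.489,.106,.11)"
```

```text
t 7.2 eef [0.4899 0.1079 0.1162] q [-0.038  0.395 -0.368  1.98   0.195  0.798 -1.518] yaw 32.6 F [-3.21 -0.29 16.27] T [-0.201  0.642 -0.488] w 0.0625 15.020853406749666
shift units [-0.044  0.027  0.155]
```

{"name": "arm_command", "arguments": {"plan": [[[0,0,0,0,0,-0.03,-1],[0,0,-0.6,0,0,-0.036,-1],[0,0,-1.2,0,0,-0.042,-1],[0,0,-1.8,0,0,-0.048,-1],[0,0,-2.4,0,0,-0.054,-1],[0,0,-3.0,0,0,-0.06,-1]]]}}

```text
time: 7.8
eef_pos: [0.4896, 0.1082, 0.1176]
tool_rot: [-0.0, 0.915, 0.404, 0.001]
force: [0.9, 1.0, 0.4]
grip_width: 0.0626
grasp_force: 15.0
```

```bash
python3 -c "
from h import *
go(.489,.106,.11)"
```

```text
t 7.8 eef [0.4896 0.1082 0.1176] q [ 0.011  0.403 -0.433  1.974  0.229  0.809 -1.288] yaw 47.7 F [0.9  0.97 0.43] T [ 0.074 -0.17  -0.   ] w 0.0626 14.999015335924923
shift units [-0.051  0.025  0.19 ]
```

{"name": "arm_command", "arguments": {"plan": [[[0,0,0,0,0,0.02,-1],[0,0,0,0,0,0.04,-1],[0,0,0,0,0,0.06,-1],[0,0,0,0,0,0.08,-1],[0,0,0,0,0,0.1,-1]]]}}

```text
time: 8.3
eef_pos: [0.4881, 0.1078, 0.1132]
tool_rot: [-0.0, 0.915, 0.403, -0.0]
force: [-4.9, 1.2, 10.8]
grip_width: 0.0622
grasp_force: 15.0
```

```bash
python3 -c "
from h import *
go(.489,.106,.11)"
```

```text
t 8.3 eef [0.4881 0.1078 0.1132] q [ 0.008  0.408 -0.43   1.98   0.232  0.802 -1.294] yaw 47.6 F [-4.93  1.16 10.78] T [0.292 1.068 0.207] w 0.0622 15.005007782019675
shift units [-0.018  0.047  0.081]
```

{"name": "arm_command", "arguments": {"plan": [[[0,0,-0.3,-0.02,-0.02,-0.01,-1],[0,0,-0.8,-0.02,-0.02,0,-1],[0,0,-1.3,-0.02,-0.02,0,-1],[0,0,-1.8,-0.02,-0.02,0,-1]]]}}

```text
time: 8.7
eef_pos: [0.4874, 0.107, 0.1127]
tool_rot: [0.0, 0.88, 0.474, -0.0]
force: [-0.3, 0.1, -1.7]
grip_width: 0.0623
grasp_force: 15.0
```

```bash
python3 -c "
from h import *
go(.489,.106,.11)"
```

```text
t 8.7 eef [0.4874 0.107  0.1127] q [ 0.038  0.413 -0.469  1.98   0.255  0.805 -1.157] yaw 56.6 F [-0.32  0.13 -1.72] T [-0.015 -0.021  0.034] w 0.0623 14.998986865393817
shift units [0.    0.046 0.068]
```

{"name": "arm_command", "arguments": {"plan": [[[0,0,0,0,0,0.025,-1],[0,0,0,0,0,0.05,-1],[0,0,0,0,0,0.075,-1],[0,0,0,0,0,0.1,-1],[0,0,0,0,0,0.1,-1]]]}}

```text
time: 9.2
eef_pos: [0.4875, 0.1075, 0.1089]
tool_rot: [0.0, 0.881, 0.474, -0.0]
force: [-0.2, -0.7, -1.5]
grip_width: 0.0628
grasp_force: 15.0
```

```bash
python3 -c "
from h import *
go(.489,.106,.11)"
```

```text
t 9.2 eef [0.4875 0.1075 0.1089] q [ 0.035  0.419 -0.466  1.984  0.259  0.796 -1.163] yaw 56.6 F [-0.22 -0.71 -1.54] T [-0.073 -0.094  0.016] w 0.0628 14.998990158783272
shift units [-0.01   0.051 -0.027]
```

Falling freely; keep on down.

{"name": "arm_command", "arguments": {"plan": [[[0,0,0,0,0,0.025,-1],[0,0,0,0,0,0.05,-1],[0,0,0,0,0,0.075,-1],[0,0,0,0,0,0.075,-1]]]}}

```text
time: 9.6
eef_pos: [0.4879, 0.1077, 0.1066]
tool_rot: [0.0, 0.881, 0.474, 0.0]
force: [-1.0, -0.4, 5.8]
grip_width: 0.0627
grasp_force: 15.0
```

```bash
python3 -c "
from h import *
go(.489,.106,.11)"
```

```text
t 9.6 eef [0.4879 0.1077 0.1066] q [ 0.034  0.422 -0.465  1.986  0.262  0.79  -1.165] yaw 56.6 F [-1.01 -0.36  5.77] T [-0.117  0.379 -0.01 ] w 0.0627 15.001139789528679
shift units [-0.02   0.047 -0.086]
```

Dropped in (about 5 mm over the rim). Now clockwise, following it down.

{"name": "arm_command", "arguments": {"plan": [[[0,0,0.6,0,0,0.006,-1],[0,0,1.2,0,0,0.013,-1],[0,0,1.8,0,0,0.02,-1],[0,0,2.4,0,0,0.027,-1],[0,0,3.0,0,0,0.034,-1]]]}}

```text
time: 10.1
eef_pos: [0.4881, 0.1073, 0.1051]
tool_rot: [0.0, 0.935, 0.354, 0.0]
force: [0.1, -1.2, 3.6]
grip_width: 0.0626
grasp_force: 15.0
```

```bash
python3 -c "
from h import *
go(.489,.106,.11)"
```

```text
t 10.1 eef [0.4881 0.1073 0.1051] q [-0.016  0.414 -0.398  1.992  0.225  0.778 -1.393] yaw 41.4 F [ 0.1  -1.23  3.58] T [-0.29   0.082  0.065] w 0.0626 14.999508964974666
shift units [-0.005  0.04  -0.121]
```

{"name": "arm_command", "arguments": {"plan": [[[0,0,0.6,0,0,0.01,-1],[0,0,1.2,0,0,0.018,-1],[0,0,1.8,0,0,0.025,-1],[0,0,2.4,0,0,0.032,-1],[0,0,3.0,0,0,0.039,-1]]]}}

```text
time: 10.6
eef_pos: [0.4879, 0.1074, 0.1036]
tool_rot: [0.0, 0.974, 0.229, 0.0]
force: [-0.2, -3.0, 4.7]
grip_width: 0.0625
grasp_force: 15.0
```

```bash
python3 -c "
from h import *
go(.489,.106,.11)"
```

```text
t 10.6 eef [0.4879 0.1074 0.1036] q [-0.067  0.407 -0.333  1.997  0.188  0.766 -1.619] yaw 26.4 F [-0.16 -3.01  4.73] T [-0.223  0.219  0.06 ] w 0.0625 14.999347916364059
shift units [ 0.009  0.043 -0.161]
```

{"name": "arm_command", "arguments": {"plan": [[[0,0,0.6,0,0,0.01,-1],[0,0,1.2,0,0.01,0.018,-1],[0,0,1.8,0,0.01,0.025,-1],[0,0,2.4,0,0.01,0.032,-1],[0,0,3.0,0,0.01,0.039,-1]]]}}

```text
time: 11.1
eef_pos: [0.488, 0.1071, 0.102]
tool_rot: [0.0, 0.995, 0.1, 0.0]
force: [-2.1, -0.8, 5.1]
grip_width: 0.0625
grasp_force: 15.0
```

```bash
python3 -c "
from h import *
go(.489,.106,.11)"
```

```text
t 11.1 eef [0.488  0.1071 0.102 ] q [-0.117  0.402 -0.267  2.003  0.151  0.755 -1.845] yaw 11.4 F [-2.13 -0.76  5.14] T [-0.075  0.378  0.028] w 0.0625 14.999340218628276
shift units [ 0.02   0.032 -0.2  ]
```

Near the stop; small steps.

{"name": "arm_command", "arguments": {"plan": [[[0,0,0.5,0,0,0.008,-1],[0,0,1.0,0,0,0.016,-1],[0,0,1.5,0,0,0.02,-1],[0,0,1.5,0,0,0.02,-1]]]}}

```text
time: 11.5
eef_pos: [0.4881, 0.1072, 0.1013]
tool_rot: [0.0, 0.999, 0.035, 0.0]
force: [-1.4, -1.5, 6.2]
grip_width: 0.0628
grasp_force: 15.0
```

```bash
python3 -c "
from h import *
go(.489,.106,.11)"
```

```text
t 11.5 eef [0.4881 0.1072 0.1013] q [-0.142  0.399 -0.234  2.005  0.133  0.75  -1.957] yaw 4.0 F [-1.43 -1.47  6.22] T [-0.073  0.251 -0.053] w 0.0628 15.002323695262021
shift units [ 0.021  0.031 -0.217]
```

{"name": "arm_command", "arguments": {"plan": [[[0,0,0.5,0,0,0.006,-1],[0,0,1.0,0,0,0.012,-1],[0,0,1.5,0,0,0.018,-1],[0,0,1.5,0,0,0.018,-1]]]}}

```text
time: 11.9
eef_pos: [0.4892, 0.1067, 0.1009]
tool_rot: [0.0, 1.0, -0.03, 0.001]
force: [1.8, -2.9, 4.0]
grip_width: 0.0624
grasp_force: 15.0
```

```bash
python3 -c "
from h import *
go(.489,.106,.11)"
```

```text
t 11.9 eef [0.4892 0.1067 0.1009] q [-0.167  0.397 -0.2    2.007  0.116  0.745 -2.069] yaw -3.5 F [ 1.79 -2.93  4.03] T [-0.678 -0.484  0.431] w 0.0624 15.000842800363898
shift units [-0.004  0.019 -0.228]
```

Torque rise of 0.43 Nm after 60° and z at the expected seat height: it's on the stop. Releasing.

{"name": "arm_command", "arguments": {"plan": [[[0,0,-0.2,0,0,-0.01,-1],[0,0,-0.2,0,0,-0.01,0.3],[0,0,-0.2,0,0,-0.01,1],[0,0,-0.2,0,0,-0.01,1],[0,0,-0.2,0,0,-0.01,1],[0,0,-0.2,0,0,-0.4,1],[0,0,-0.2,0,0,-1.2,1],[0,0,-0.2,0,0,-2.2,1],[0,0,-0.2,0,0,-3.2,1],[0,0,-0.2,0,0,-4,1]]]}}

```text
time: 12.9
eef_pos: [0.4876, 0.1075, 0.2623]
tool_rot: [-0.0, 1.0, -0.021, 0.0]
force: [0.1, -0.3, -0.4]
grip_width: 0.0919
grasp_force: 0.0
```

{"name": "arm_command", "arguments": {"plan": [[[0,0,0,0,1,0,1],[0,0,0,0,2.2,0,1],[0,0,0,0,3.4,0,1],[0,0,0,0,4.4,0,1],[0,0,0,0,5,0,1],[0,0,0,0,5,0,1]]]}}

```text
time: 13.5
eef_pos: [0.4784, -0.0966, 0.2599]
tool_rot: [0.001, 1.0, -0.024, -0.0]
force: [-0.7, 0.5, 1.1]
grip_width: 0.0919
grasp_force: 0.0
```

Run:
```python
from fit import *
go(.489,.106,.11)
t=vision.camera('top');s=vision.camera('side')
a=cv2.resize(t['img'][200:260,200:260],(395,395),interpolation=2);b=cv2.resize(s['img'][190:250,300:360],(395,395),interpolation=2)
cv2.imwrite('pics/m4.png',np.hstack([a,b])[:,:,::-1])
for n,c in(('top',t),('side',s)):
  for r in spotter.silhouettes(n,'cap'):
    ys,xs=np.nonzero(r['region']); print(n,r['rect'],round(r['p'],2),xs.mean(),ys.mean())
  for z in(.096,.0975,.101): print(z,cen(c,cyl(.4885,.1068,z,z+.026,.0315)))
```

```text
t 13.5 eef [ 0.4784 -0.0966  0.2599] q [ 0.161  0.189 -0.085  1.841  0.019  1.113 -1.551] yaw -2.8 F [-0.73  0.54  1.13] T [ 0.035  0.096 -0.032] w 0.0919 0.0
shift units [ 0.023 -5.077  3.74 ]
top [215.3, 219.6, 26.7, 26.3] 0.76 229.33846153846153 231.55897435897435
top [464.7, 207.5, 25.9, 25.4] 0.61 476.45688073394496 220.02201834862385
0.096 [229.44759456 231.18546246]
0.0975 [229.35448631 231.15228824]
0.101 [229.13633842 231.07456357]
side [328.5, 402.8, 40.5, 38.3] 0.97 349.1063364894392 423.14639475600876
side [317.8, 198.7, 23.6, 18.5] 0.54 330.0 207.1037234042553
side [301.3, 217.9, 57.1, 43.4] 0.52 328.81366860090264 237.89813023855578
0.096 [330.14045867 207.23693777]
0.0975 [330.15024427 206.71679415]
0.101 [330.17311299 205.50082773]
```

View pics/m4.png

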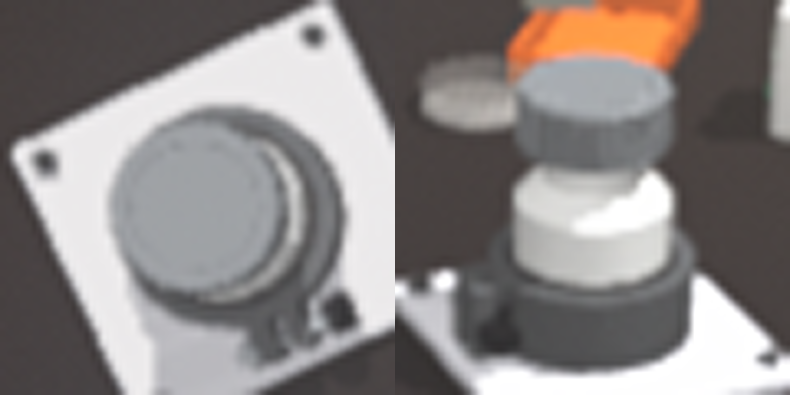

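The cap sits level on the neck. Its side centroid (330.0,207.1) matches the home height (330.1,207.2 predicted for an underside at z 0.096), so I'm handing it in.

```bash
python3 -c "
from plant import workorder
print(workorder.sign_off())"
```

```text
the job is handed in; nothing more can be done
None
```

I screwed the larger grey cap down to its stop on the vessel, let go, and handed the job in at about 14 s; the last pictures showed it level at seat height, and the sign-off returned no verdict.

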